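Take the flat battery out of the bobbin winder and put it on charge

TASK

The bobbin winder's battery is flat. Pinch the two side tabs of its battery cover together, just firmly enough to free the hooks, lift the cover off without prying and stand it upright on the green cutting mat; then lift the battery pack out and push it gently home in the charger until it sits on the bottom of the pocket. Leave the other things on the desk where they are.

Things in the scene. Friction and masses are not known exactly. Their poses are not given: they have to be found in the camera images.
- winder: Bobbin winder: low grey box 104 (x) x 208 (y) x 46 mm high, screwed to the desk; origin centre of its underside. Its +y half bears spindle, bobbin and tension discs (to 38 mm above the deck); the battery bay is centred at x 0, y -45 mm. The lip of the bay's opening is what the cover's hooks catch under. Below the cover the pack stands in a well, floor 10 mm above the desk.
- cover_center (a point): Middle of the battery cover, 26 mm above the winder's deck, midway between its two press tabs. A white cap 49 (x) x 64 (y) x 44 mm, 0.1 kg, side play 1 mm, axes as the winder's. Its hooks reach 8 mm below its rim: off the winder it stands on them, this point 34 mm above what it stands on. Prying it up or bearing on it with over 25 N breaks the hooks.
- cover: The same cover; origin 26 mm below, at rim height. Ribbed tabs 24 mm wide, 26 high (13 to 39 above the rim) stand out of its -x and +x sides, 65 mm over both; worn and bent, each may stand 2.5 mm further in or out. Each is sprung: 6 N to start, 14 N at its stop 5.2 mm in, where it feels hard. Its hook, caught 4 mm under the lip, frees 4 to 5 mm in. Over 25 N on a tab it cracks.
- pack_center (a point): Middle (half-way up) of the black battery pack, a block 23.5 (x) x 39.5 (y) x 68 mm high, 0.10 to 0.17 kg, upright in the well under the cover. With the cover off it stands 32 mm out of the deck. Its two ends (+y, -y) are notched for the charger's catches; either way round is right.
- charger: Black charger, a block 84 (x) x 92 (y) x 42 mm high, fixed; origin centre of its underside. In the middle of its top is a pocket 26 (x) x 42 (y), 30 mm deep (floor 12 mm above the desk), mouth bevelled. Spring catches in the pocket's short (y) walls, 15 mm above its floor, hold the pack up until it is pushed past them (8 to 18 N; a jolt or push over 60 N harms it); home, it stands 38 mm out.
- mat: Green cutting mat with a grid, 220 (x) x 160 (y) x 3 mm thick, fixed flat on the desk; origin centre of its underside. Thread snips lie along its +y edge and a thimble stands near its +x -y corner; the middle is clear.
- thimble: Steel thimble, 19 mm wide, 21 mm high, standing on the mat; origin under its centre. To be left alone.
- snips: Steel thread snips lying on the mat, 130 mm long along x, 7 mm high; origin in the handles. To be left alone.
- cone_gold: Cone of gold thread, 52 mm wide, 104 mm high, beyond the winder; origin under its centre. To be left alone.
- cone_green: Cone of green thread, 52 mm wide, 104 mm high, beyond the winder; origin under its centre. To be left alone.
- bobbin: Spare aluminium bobbin, 21 mm wide, 11 mm high, on the robot's side of the winder. To be left alone.
- tape: Round tape measure, 54 mm wide, 16 mm high, on the robot's side of the winder. To be left alone.
- driver: Black-handled screwdriver, 150 mm long, lying beyond the winder. To be left alone.
There are look-alikes about, which are no part of the job. What is meant by the charger is not pink or turquoise, and is the smaller of those in its own colour.

How it is judged:
On the way, in this order (a step that is already met when the one before it is completed fails the run):
1. the cover is lifted clear of the winder (z of cover_center in the frame of winder above 0.1 m), for 0.1 s.
2. the pack is lifted clear of the winder (z of pack_center in the frame of winder above 0.085 m), for 0.1 s.
At the end, for the whole second after the job is handed in: Cover standing upright and released on the mat, its middle at least 25 mm inside the mat's edges; pack upright at the bottom of the charger's pocket (within 2.5 mm); both at rest (x of cover_center in the frame of mat between -0.085 and 0.085 m and y of cover_center in the frame of mat between -0.055 and 0.055 m and z of cover_center in the frame of mat below 0.042 m and angle between cover's own z axis and vertical below 0.15 rad and z of pack_center in the frame of charger below 0.0485 m and horizontal distance between pack_center and charger below 0.006 m and angle between pack's own z axis and vertical below 0.08 rad and linear speed of each of cover, pack below 0.02 m/s); the robot touches nothing.
It fails at once if the tabs are squeezed hard enough to crack (25 N on each, 50 N over both) (contact force between the fingers and cover above 50 N).
It fails at once if the cover is pried against its hooks or pressed against the winder (contact force between cover and winder above 25 N).
It fails at once if the pack is rammed into the charger (contact force between pack and charger above 60 N).
It fails at once if a bystander is shifted by over 20 mm (distance of any of thimble, snips, cone_gold, cone_green, bobbin, tape, driver from where it was at the start of the episode above 0.02 m).
It also fails if it takes over 64 s, if anything falls off the work surface, if the arm or the gripper's body presses on something with over 40 N, if the wrist force passes 120 N, or if a joint passes its speed limit or range.

ROBOT

A 7-joint arm with a two-finger parallel gripper is mounted at the origin on the work surface. World frame = base frame: x ahead of the robot, y to its left, z up, the work surface at z = 0. Lengths are in m, angles in rad, forces in N, time in s.
With the tool pointing down it reaches from about 0.4 to 0.85 m from the base axis. Payload 10.4 kg.
Tool frame: the origin (TCP) lies between the finger pads; the fingertips stand 22 mm ahead of it and the grasp point (between the pads) lies 3 mm ahead of it (r.nose_length is the distance from the TCP to the fingertips, in m); z points along the fingers, y is the line along which they close (so a half turn about z gives the same grasp; the last joint's range is limited). The gripper opens to 87 mm and grips with 3 to 60 N. Pads are 19 mm wide; open, the fingers measure 117 mm over their backs; the gripper's body (75 mm by 190 mm) begins 51 mm behind the grasp point.
Start: joints at [1.141, 0.332, -0.065, 1.46, 0.022, 1.35, -0.088], TCP at [0.247, -0.574, 0.245] pointing down, gripper open.
Joint ranges: [-2.6, 2.6], [-0.5, 2.12], [-1.47, 1.34], [0.16, 2.42], [-1.27, 4.41], [0.06, 2.06], [-2.6, 2.6]. Speed limits (rad/s): [2.22, 2.22, 2.79, 2.79, 3.14, 3.14, 3.14].

INTERFACE

Orientations are given as a unit quaternion [x, y, z, w].
In Python, from bench import readout, cams, r gives the robot as it stands. The module is installed in compiled form; this text tells all that it offers.
- The arm moves only by the tool step_arm, never from a script. Its argument "deltas" is a list that holds one entry, the list of rows, each a list of 7 numbers: the turn, a rotation vector about the tool's x, y, z in rad, then the shift along the tool's x, y, z in m, then the opening in per cent of the stroke, from 0 (shut) to 100 (fully open). A call has 1 to 20 rows; each row is the pose to reach, as a shift and turn from the pose commanded when the call began, along the tool's axes at that moment; what a row does not reach only later rows make up. A row lasts 1/8 s, in which the tool goes at most 62.5 mm and 10.7 degrees, less where a joint would pass 70% of its speed; a pose out of reach is approached as far as the arm can. A call with a gripper value outside its range is refused whole. The fingers move at their own pace and stop on an object; "squeeze" is the grip in N (left out, the last holds). Time passes only in rows, so rows that repeat a pose let the fingers close. It gives the time, the measured TCP pose, the force, the opening and the grip force at its end, in the units of the state.
- readout.read_state(): the state, without advancing time (a new reading comes with each control period).
- cams.camera(name): name is "scene" or "side" or "wrist"; returns a dict with "img" (400x640x3 uint8, red, green, blue), "fx", "fy", "cx", "cy" (pixels), "k1" (the pictures are not rectified: a ray, as slopes to the right and down, at radius r is drawn at 1 + k1 r^2 times it, then the intrinsics apply), "origin" and "rotation" of the camera in the world; the wrist camera has in their place "T_tool_cam" (4x4, takes a point from camera to tool coordinates, whose origin is the TCP and whose axes are the flange's). Camera axes: x right, y up, looking along -z (the intrinsics and any distortion apply to the point x, -y, -z); pixel columns grow to the right and rows downward; lengths in m; the calibration is good to about 2 mm. A picture is of the moment at which its call begins: read the wrist's pose just before it. There is no depth.
- r.close_job(): hands the job in; it is judged then, once.
The state is a dict: "time": time; "joint_positions": joint angles; "joint_vel": joint speeds; "joint_torque": joint torques, N m; "ee_pos": TCP position; "eef_rot": TCP orientation; "ft_force": force on the tool from outside, world axes, zero at the start; "torque": the same for the moment, N m; "width": finger opening in m; "grip_force": force on a finger pad.
Only numpy, scipy, OpenCV 4.12 (cv2) and the standard library are available. Lean on these libraries where they do the work, as an engineer would, in place of code of your own. Each camera call takes 0.05 s, during which the arm holds its last target. There are 200 camera calls.

## Working session

There is one attempt and no reset: what is moved stays moved. The work goes in short steps, Python scripts to look and compute and a tool call to move; the robot and the scene stay as the last step left them, time stands still between calls to the robot, and variables do not carry over. Pictures are saved under pics/ and viewed, at most 10 in all, crops included, and the job is handed in when it is done.

Besides the shell and the picture viewer there is one more tool, called after "Emit:" as name(argument=value, ...), one argument or row to a line, values as JSON. step_arm: Moves the arm, as the interface text tells. Its arguments: {"type":"object","properties":{"deltas":{"type":"array"},"squeeze":{"type":"number"}},"required":["deltas"]}

```bash
mkdir -p pics
cat > h.py <<'E'
import numpy as np, cv2
from scipy.spatial.transform import Rotation as R
from bench import readout, cams, r
def cam(name):
    s=readout.read_state(); c=cams.camera(name)
    if 'T_tool_cam' in c:
        T=np.array(c['T_tool_cam']); A=R.from_quat(s['eef_rot']).as_matrix()
        c['origin']=A@T[:3,3]+np.array(s['ee_pos']); c['rotation']=A@T[:3,:3]
    c['origin']=np.array(c['origin']);c['rotation']=np.array(c['rotation'])
    return c
def ray(c,u,v):
    p=np.array([(u-c['cx'])/c['fx'],(v-c['cy'])/c['fy']]);q=p.copy()
    for _ in range(10): q=p/(1+c['k1']*(q@q))
    return c['rotation']@np.array([q[0],-q[1],-1.])
def onz(c,u,v,z):
    d=ray(c,u,v); return c['origin']+d*(z-c['origin'][2])/d[2]
def proj(c,P):
    x=c['rotation'].T@(np.array(P)-c['origin']); q=np.array([x[0],-x[1]])/-x[2]
    q=q*(1+c['k1']*(q@q)); return q[0]*c['fx']+c['cx'],q[1]*c['fy']+c['cy']
def save(c,n): cv2.imwrite('pics/'+n,c['img'][:,:,::-1])
E
python3 - <<'E'
from h import *
print(readout.read_state())
for n in ['scene','side','wrist']:
    c=cam(n); save(c,n+'0.png'); print(n,c['origin'],c['rotation'][:,2],c['fx'],c['k1'])
    if n=='wrist':print(c['T_tool_cam'])
a=[cv2.imread(f'pics/{n}0.png') for n in ('scene','side')]
np.save('x.npy',0)
E
```

```text
{'time': 0.0, 'joint_positions': array([ 1.1413874 ,  0.33287498, -0.06466804,  1.4609011 ,  0.02161985,
        1.34987576, -0.08847391]), 'joint_vel': array([ 0.00078188,  0.00055531, -0.00132755,  0.00086002,  0.00064665,
        0.00028694,  0.0010445 ]), 'joint_torque': array([ 5.04411992e-05, -6.23273706e+01,  2.43777141e-02, -3.89896524e+01,
       -6.13790774e-02,  3.98849894e-02,  7.92637388e-05]), 'ee_pos': array([ 0.24714379, -0.5737003 ,  0.24377109]), 'eef_rot': array([ 9.79382251e-01,  2.02014706e-01, -1.81750416e-04, -6.57052196e-04]), 'ft_force': array([ 0.02845018, -0.04807544,  0.15592312]), 'torque': array([0.04048632, 0.01085218, 0.00769562]), 'grip_force': 0.0, 'width': 0.08739851122759244}Traceback (most recent call last):
  File "<stdin>", line 4, in <module>
IndexError: too many indices for array: array is 1-dimensional, but 2 were indexed
```

View pics/scene0.png

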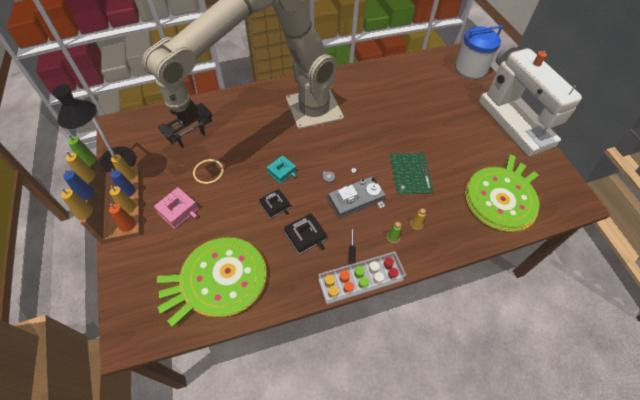

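The scene shows four chargers: pink (175,207), turquoise (281,168), small black (274,203) and larger black (305,232). The small black one at (274,203) fits the description, being neither pink nor turquoise and the smaller of the black pair. The winder with its white cover is at (357,195) and the mat at (411,173).

```bash
sed -i "s/c\['rotation'\]=np.array(c\['rotation'\])$/q=np.array(c['rotation']);c['rotation']=R.from_quat(q).as_matrix() if q.shape==(4,) else q/" h.py
python3 - <<'E'
from h import *
S=cam('scene');D=cam('side')
for n,c in (('scene',S),('side',D)):
    save(c,n+'0.png'); print(n,c['origin'],c['rotation'][:,2],c['fx'],c['k1'])
for n,u,v,z in [('blk small',274,203,.042),('blk big',305,232,.042),('cover',349,191,.09),('winder',357,197,.046),('mat',411,173,.003)]:
    P=onz(S,u,v,z);print(n,P.round(3),np.round(proj(D,P)))
cv2.imwrite('pics/crop0.png',cv2.resize(S['img'][140:265,250:440,::-1],None,fx=4,fy=4,interpolation=cv2.INTER_CUBIC))
E
```

```text
scene [ 1.35324777 -0.42350655  1.35574828] [ 0.5042906  -0.17060477  0.84651344] 386.9980905022591 -0.08117642541556547
side [-0.03789252  0.72007865  1.18382923] [-0.40247751  0.56234544  0.72234304] 508.47490214831 0.02400032879954375
blk small [ 0.511 -0.327  0.042] [371. 185.]
blk big [ 0.675 -0.246  0.042] [316. 179.]
cover [ 0.575 -0.034  0.09 ] [299. 222.]
winder [0.586 0.    0.046] [290. 237.]
mat [0.513 0.287 0.003] [243. 329.]
```

View pics/crop0.png

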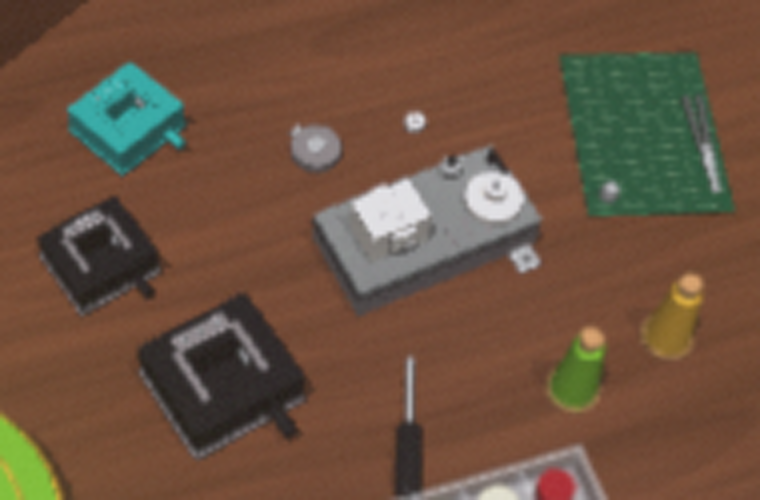

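View pics/side0.png

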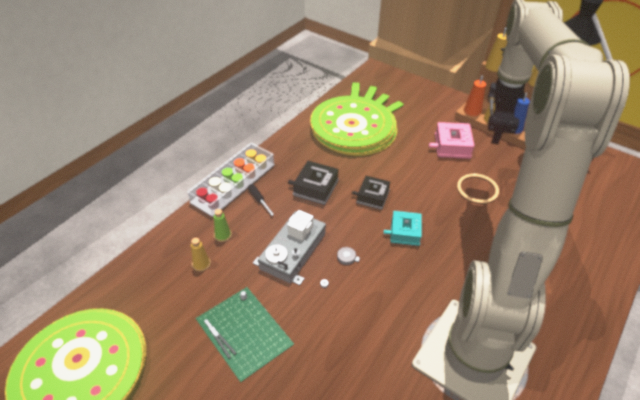

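The crop confirms the small black charger at crop (98,250), against the big one at (222,370). The winder's cover is at (392,210). Next I'll get coarse poses from the corners.

Run:
```python
from h import *
S=cam('scene')
def q(n,pts,z):
    P=np.array([onz(S,250+u/4,140+v/4,z) for u,v in pts]);print(n,'ctr',P.mean(0).round(3))
    for i in range(len(P)):
        d=P[(i+1)%len(P)]-P[i];print('  ',P[i].round(3),round(np.hypot(*d[:2]),3),round(np.degrees(np.arctan2(d[1],d[0])),1))
q('winder',[(315,220),(492,148),(541,218),(357,292)],.046)
q('mat',[(561,54),(697,52),(733,212),(590,215)],.003)
q('charger',[(40,240),(115,199),(158,259),(85,303)],.042)
q('covertop',[(352,197),(408,180),(432,212),(376,232)],.09)
s=readout.read_state();print(R.from_quat(s['eef_rot']).as_matrix().round(3));c=cams.camera('wrist');print(c['T_tool_cam'],c['fx'])
```

```text
winder ctr [0.574 0.004 0.046]
   [ 0.542 -0.106  0.046] 0.209 98.6
   [0.511 0.101 0.046] 0.098 8.7
   [0.608 0.115 0.046] 0.211 -82.6
   [ 0.636 -0.093  0.046] 0.094 -172.3
mat ctr [0.511 0.289 0.003]
   [0.384 0.243 0.003] 0.157 74.4
   [0.426 0.394 0.003] 0.22 -16.1
   [0.638 0.333 0.003] 0.154 -105.7
   [0.596 0.184 0.003] 0.22 164.6
charger ctr [ 0.51  -0.323  0.042]
   [ 0.481 -0.378  0.042] 0.089 107.1
   [ 0.455 -0.293  0.042] 0.086 15.4
   [ 0.538 -0.27   0.042] 0.087 -71.2
   [ 0.566 -0.352  0.042] 0.089 -163.2
covertop ctr [ 0.575 -0.038  0.09 ]
   [ 0.555 -0.073  0.09 ] 0.06 92.8
   [ 0.552 -0.013  0.09 ] 0.044 12.2
   [ 0.595 -0.003  0.09 ] 0.061 -84.5
   [ 0.601 -0.064  0.09 ] 0.047 -169.2
[[ 0.918  0.396 -0.   ]
 [ 0.396 -0.918  0.001]
 [-0.    -0.001 -1.   ]]
[[-1.32106027e-03  9.58650795e-01  2.84581989e-01  8.00603623e-02]
 [ 9.99998879e-01  1.46689469e-03 -2.99319620e-04  5.35557968e-04]
 [-7.04394801e-04  2.84581275e-01 -9.58651658e-01 -1.40660089e-01]
 [ 0.00000000e+00  0.00000000e+00  0.00000000e+00  1.00000000e+00]] 335.131203273469
```

Emit:
step_arm(
  deltas=[
    [[0,0,-1.311,0.517,-0.358,0.024,100],[0,0,-1.311,0.517,-0.358,0.024,100],[0,0,-1.311,0.517,-0.358,0.024,100],[0,0,-1.311,0.517,-0.358,0.024,100],[0,0,-1.311,0.517,-0.358,0.024,100],[0,0,-1.311,0.517,-0.358,0.024,100],[0,0,-1.311,0.517,-0.358,0.024,100],[0,0,-1.311,0.517,-0.358,0.024,100],[0,0,-1.311,0.517,-0.358,0.024,100],[0,0,-1.311,0.517,-0.358,0.024,100],[0,0,-1.311,0.517,-0.358,0.024,100],[0,0,-1.311,0.517,-0.358,0.024,100],[0,0,-1.311,0.517,-0.358,0.024,100],[0,0,-1.311,0.517,-0.358,0.024,100]],
  ],
  squeeze=8,
)

```text
time: 2.0
ee_pos: [0.5802, -0.0422, 0.2207]
eef_rot: [0.654, 0.756, -0.0, 0.0]
ft_force: [-0.6, 0.3, -0.2]
width: 0.0872
grip_force: 0.0
```

Run:
```python
from h import *
c=cam('wrist');save(c,'w1.png');s=readout.read_state()
np.savez('w1.npz',**{k:c[k] for k in c})
print(s['time'],s['ee_pos'],R.from_quat(s['eef_rot']).as_matrix().round(3),s['joint_positions'].round(2))
```

```text
2.05 [ 0.58022399 -0.04193356  0.22074055] [[-0.145  0.989  0.   ]
 [ 0.989  0.145 -0.001]
 [-0.001  0.    -1.   ]] [ 0.49  0.31 -0.6   1.59  0.18  1.3   0.01]
```

View pics/w1.png

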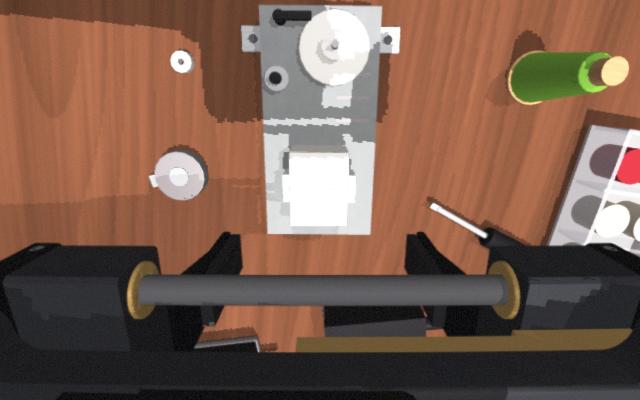

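The cover top spans cols 290–349 and rows 157–226, with its tabs showing at cols ~284 and ~355. The deck edges run (260,5)–(267,233) on the left and (382,5)–(372,233) on the right.

Run:
```python
from h import *
c=dict(np.load('w1.npz'));im=c['img'];hsv=cv2.cvtColor(im,cv2.COLOR_RGB2HSV)
m=((hsv[...,2]>225)&(hsv[...,1]<25)).astype(np.uint8)
print('white cols per row')
for v in range(150,232,6):
    u=np.where(m[v,270:368])[0]; print(v,(u.min()+270,u.max()+270) if len(u) else None, end=' ')
print()
# deck edges: saturation low
dk=(hsv[...,1]<60)&(hsv[...,2]>90)
E=[]
for v in (100,140,150,215,225):
    u=np.where(dk[v,240:400])[0]+240;a=onz(c,u.min(),v,.046);b=onz(c,u.max(),v,.046);E.append((a,b));print(v,u.min(),u.max(),a.round(4),b.round(4),np.linalg.norm(a-b).round(4))
for i in (0,1):
    d=E[0][i]-E[-1][i];print('yaw',np.degrees(np.arctan2(d[1],d[0]))-90)
cs=[(290,157),(349,157),(349,226),(290,226)]
P=np.array([onz(c,u,v,.09) for u,v in cs]);print(P.round(4),P.mean(0).round(4))
for i in range(4):print(np.linalg.norm(P[i]-P[i-1]).round(4))
cv2.imwrite('pics/w1c.png',cv2.resize(im[140:240,255:385,::-1],None,fx=6,fy=6,interpolation=cv2.INTER_CUBIC))
```

```text
white cols per row
150 (np.int64(355), np.int64(364)) 156 (np.int64(290), np.int64(366)) 162 (np.int64(289), np.int64(366)) 168 (np.int64(276), np.int64(367)) 174 (np.int64(289), np.int64(365)) 180 (np.int64(282), np.int64(367)) 186 (np.int64(282), np.int64(367)) 192 (np.int64(283), np.int64(367)) 198 (np.int64(283), np.int64(367)) 204 (np.int64(272), np.int64(367)) 210 (np.int64(270), np.int64(367)) 216 (np.int64(278), np.int64(367)) 222 (np.int64(270), np.int64(367)) 228 (np.int64(270), np.int64(367)) 
100 262 377 [0.5165 0.0248 0.046 ] [0.6197 0.0397 0.046 ] 0.1042
140 264 374 [ 0.5217 -0.0109  0.046 ] [0.6236 0.0038 0.046 ] 0.103
150 264 374 [ 0.5226 -0.0203  0.046 ] [ 0.6254 -0.0055  0.046 ] 0.1038
215 267 371 [ 0.5317 -0.0848  0.046 ] [ 0.6345 -0.0699  0.046 ] 0.1039
225 267 370 [ 0.5327 -0.0954  0.046 ] [ 0.6355 -0.0806  0.046 ] 0.1039
yaw 7.6605119040362695
yaw 7.4779998692751946
[[ 0.5509 -0.0152  0.09  ]
 [ 0.5986 -0.0083  0.09  ]
 [ 0.6085 -0.0679  0.09  ]
 [ 0.5579 -0.0752  0.09  ]] [ 0.579  -0.0417  0.09  ]
0.0604
0.0482
0.0604
0.0512
```

View pics/w1c.png

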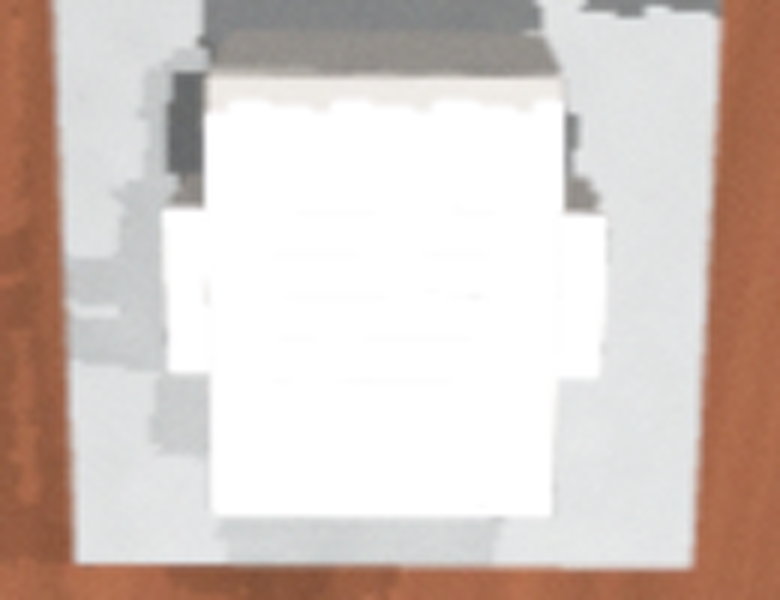

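The crop shows the cover top at rows 152.5–226 and cols 289–348. The tabs run from col 282.2 to 355.7, at rows 174.7–202.5.

Run:
```python
from h import *
c=dict(np.load('w1.npz'))
a=np.array([onz(c,282.2+.5,v,.085) for v in (174.7,202.3)]);b=np.array([onz(c,355.7,v,.085) for v in (175.,202.7)])
print(a,b,np.linalg.norm(a-b,axis=1)); M=(a.mean(0)+b.mean(0))/2;print('tab mid',M)
P=np.array([onz(c,u,v,.09) for u,v in [(289.2,152.5),(349,152.5),(347,225.8),(290.3,225.8)]]);print('top mid',P.mean(0))
ang=np.radians(8);Ry=np.array([-np.sin(ang),np.cos(ang)])
e=[onz(c,u,225,.046) for u in(267,370.5)]
mid=(e[0]+e[1])/2; near=onz(c,320,233.7,.046);print('deck mid near',near, 'pred cover', near[:2]+Ry*(.104-.045))
s=readout.read_state();A=R.from_quat(s['eef_rot']).as_matrix();p=s['ee_pos']
for n,Q in (('tab',M),('top',P.mean(0))): print(n,'tool d',A.T@(np.array([Q[0],Q[1],.075])-p))
```

```text
[[ 0.54617435 -0.03198611  0.085     ]
 [ 0.54883841 -0.05630744  0.085     ]] [[ 0.60723476 -0.02343805  0.085     ]
 [ 0.61141939 -0.04764423  0.085     ]] [0.06165584 0.06317777]
tab mid [ 0.57841673 -0.03984396  0.085     ]
top mid [ 0.57817779 -0.03980628  0.09      ]
deck mid near [ 0.58689679 -0.09715251  0.046     ] pred cover [ 0.57868558 -0.0387267 ]
tab tool d [ 0.00243072 -0.00150535  0.14573869]
top tool d [ 0.00250255 -0.00173633  0.14573861]
```

Emit:
step_arm(
  deltas=[
    [[0,0,0,0.002,-0.0015,0.05,100],[0,0,0,0.002,-0.0015,0.1,100],[0,0,0,0.002,-0.0015,0.13,100],[0,0,0,0.002,-0.0015,0.145,90],[0,0,0,0.002,-0.0015,0.145,90],[0,0,0,0.002,-0.0015,0.145,85]],
  ],
  squeeze=5,
)

```text
time: 2.8
ee_pos: [0.5797, -0.039, 0.077]
eef_rot: [0.653, 0.757, 0.001, 0.001]
ft_force: [0.3, 0.1, -0.0]
width: 0.076
grip_force: 0.0
```

Emit:
step_arm(
  deltas=[
    [[0,0,0,0,0,0,76],[0,0,0,0,0,0,70],[0,0,0,0,0,0,60],[0,0,0,0,0,0,50],[0,0,0,0,0,0,50]],
  ],
  squeeze=5,
)

```text
time: 3.42
ee_pos: [0.5775, -0.0393, 0.0757]
eef_rot: [0.653, 0.757, -0.001, -0.001]
ft_force: [-7.5, -0.1, 6.7]
width: 0.0601
grip_force: 5.0
```

Emit:
step_arm(
  deltas=[
    [[0,0,0,0,-0.001,0,50],[0,0,0,0,-0.001,0,50],[0,0,0,0,-0.001,0,50]],
  ],
  squeeze=5,
)

```text
time: 3.8
ee_pos: [0.5772, -0.0394, 0.0758]
eef_rot: [0.653, 0.757, -0.001, -0.0]
ft_force: [-6.0, -1.0, 4.9]
width: 0.0603
grip_force: 5.0
```

Emit:
step_arm(
  deltas=[
    [[0,0,0,0,-0.002,-0.0005,76],[0,0,0,0,-0.002,-0.0005,76],[0,0,0,0,-0.002,-0.0005,76],[0,0,0,0,-0.002,-0.0005,50],[0,0,0,0,-0.002,-0.0005,50],[0,0,0,0,-0.002,-0.0005,50]],
  ],
  squeeze=5,
)

```text
time: 4.55
ee_pos: [0.576, -0.0393, 0.0762]
eef_rot: [0.653, 0.757, 0.0, 0.0]
ft_force: [0.1, -0.1, 0.3]
width: 0.0616
grip_force: 5.0
```

Emit:
step_arm(
  deltas=[
    [[0,0,0,0,0,0,50],[0,0,0,0,0,0,50],[0,0,0,0,0,0,50]],
  ],
  squeeze=11,
)

```text
time: 4.92
ee_pos: [0.5759, -0.0392, 0.0763]
eef_rot: [0.653, 0.757, 0.0, 0.0]
ft_force: [-0.1, 0.9, 2.8]
width: 0.0546
grip_force: 11.0
```

Emit:
step_arm(
  deltas=[
    [[0,0,0,0,0,0,50],[0,0,0,0,0,0,50],[0,0,0,0,0,0,50]],
  ],
  squeeze=15,
)

```text
time: 5.3
ee_pos: [0.576, -0.0393, 0.0763]
eef_rot: [0.653, 0.757, 0.0, 0.0]
ft_force: [0.3, -0.4, 5.7]
width: 0.0508
grip_force: 15.0
```

Emit:
step_arm(
  deltas=[
    [[0,0,0,0,0,0,50],[0,0,0,0,0,0,50],[0,0,0,0,0,0,50]],
  ],
  squeeze=17,
)

```text
time: 5.68
ee_pos: [0.576, -0.0393, 0.0763]
eef_rot: [0.653, 0.757, 0.0, 0.0]
ft_force: [0.1, 1.1, 4.7]
width: 0.0509
grip_force: 17.0
```

Emit:
step_arm(
  deltas=[
    [[0,0,0,0,0,-0.001,50],[0,0,0,0,0,-0.003,50],[0,0,0,0,0,-0.005,50]],
  ],
)

```text
time: 6.05
ee_pos: [0.5753, -0.0395, 0.0808]
eef_rot: [0.653, 0.757, -0.0, -0.0]
ft_force: [0.2, 0.2, -1.6]
width: 0.0505
grip_force: 17.0
```

Emit:
step_arm(
  deltas=[
    [[0,0,0,0,0,-0.003,50],[0,0,0,0,0,-0.006,50],[0,0,0,0,0,-0.01,50],[0,0,0,0,0,-0.015,50]],
  ],
)

```text
time: 6.55
ee_pos: [0.5757, -0.0393, 0.0964]
eef_rot: [0.653, 0.757, 0.0, 0.0]
ft_force: [-0.8, 0.5, -0.3]
width: 0.0503
grip_force: 17.0
```

Emit:
step_arm(
  deltas=[
    [[0,0,0,0,0,-0.04,50],[0,0,0,0,0,-0.08,50],[0,0,0,0.02,0,-0.1,50],[0,0,0.1,0.07,-0.006,-0.1,50],[0,0,0.2,0.12,-0.012,-0.1,50],[0,0,0.3,0.17,-0.016,-0.1,50],[0,0,0.42,0.22,-0.02,-0.1,50],[0,0,0.42,0.27,-0.024,-0.1,50],[0,0,0.42,0.31,-0.027,-0.1,50],[0,0,0.42,0.331,-0.029,-0.08,50],[0,0,0.42,0.331,-0.029,-0.04,50],[0,0,0.42,0.331,-0.029,0,50],[0,0,0.42,0.331,-0.029,0.01,50],[0,0,0.42,0.331,-0.029,0.01,50]],
  ],
)

```text
time: 8.3
ee_pos: [0.498, 0.2845, 0.0863]
eef_rot: [0.797, 0.605, -0.0, -0.0]
ft_force: [0.3, 0.2, -0.2]
width: 0.051
grip_force: 17.0
```

Run:
```python
from h import *
s=readout.read_state();print(s['time'],s['ee_pos'],s['width'],s['ft_force'],R.from_quat(s['eef_rot']).as_euler('xyz',degrees=True))
a=cam('side');c=cam('wrist')
i=np.vstack([c['img'][:300,:],cv2.resize(a['img'][250:400,140:380],(480,300)).repeat(1,0)[:, :480] if 0 else np.pad(cv2.resize(a['img'][250:390,140:396],(549,300)),((0,0),(0,91),(0,0)))])
cv2.imwrite('pics/m1.png',i[:,:,::-1])
```

```text
8.3 [0.49803831 0.28448458 0.08625056] 0.05102691948312718 [ 0.25245078  0.23193245 -0.16138772] [-1.79960444e+02  5.33820202e-03  7.44004058e+01]
```

View pics/m1.png

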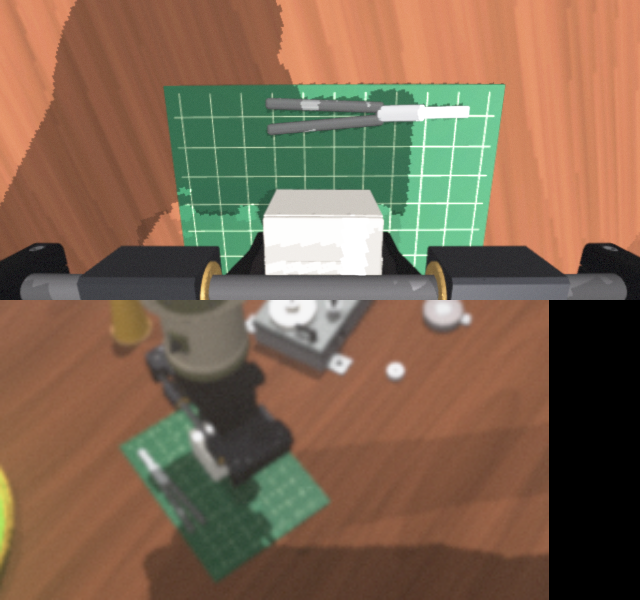

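The cover hangs level at (322,230), centred over the mat and clear of the snips at rows 100–135. Next I lower it.

Emit:
step_arm(
  deltas=[
    [[0,0,0,0,0,0.025,50],[0,0,0,0,0,0.037,50],[0,0,0,0,0,0.041,50],[0,0,0,0,0,0.043,50],[0,0,0,0,0,0.0445,50],[0,0,0,0,0,0.0455,50]],
  ],
)

```text
time: 9.15
ee_pos: [0.4989, 0.2841, 0.0412]
eef_rot: [0.797, 0.604, 0.0, 0.0]
ft_force: [-2.8, -2.0, 10.6]
width: 0.0509
grip_force: 17.0
```

Emit:
step_arm(
  deltas=[
    [[0,0,0,0,0,-0.001,60],[0,0,0,0,0,-0.001,80],[0,0,0,0,0,-0.001,90],[0,0,0,0,0,-0.001,100],[0,0,0,0,0,-0.03,100],[0,0,0,0,0,-0.08,100]],
  ],
)

```text
time: 9.9
ee_pos: [0.4976, 0.2832, 0.1201]
eef_rot: [0.797, 0.604, -0.002, -0.0]
ft_force: [0.8, -0.5, 0.5]
width: 0.0855
grip_force: 0.0
```

Emit:
step_arm(
  deltas=[
    [[0,0,0,0,0,-0.06,100],[0,0,-0.42,-0.29,0.164,-0.1,100],[0,0,-0.42,-0.29,0.164,-0.1,100],[0,0,-0.42,-0.29,0.164,-0.1,100],[0,0,-0.42,-0.29,0.164,-0.1,100],[0,0,-0.42,-0.29,0.164,-0.1,100],[0,0,-0.42,-0.29,0.164,-0.1,100],[0,0,-0.42,-0.29,0.164,-0.1,60],[0,0,-0.42,-0.29,0.164,-0.1,60]],
  ],
)

```text
time: 11.02
ee_pos: [0.5782, -0.0386, 0.2205]
eef_rot: [0.653, 0.757, 0.0, -0.0]
ft_force: [0.9, 0.4, 0.1]
width: 0.0743
grip_force: 0.0
```

Run:
```python
from h import *
s=readout.read_state();print(s['time'],s['ee_pos'],R.from_quat(s['eef_rot']).as_euler('xyz',degrees=True))
c=cam('wrist');np.savez('w2.npz',**c);a=cam('side')
i=np.vstack([cv2.resize(c['img'][120:240,240:400],None,fx=3,fy=3),cv2.resize(a['img'][270:390,180:340],(480,240))])
cv2.imwrite('pics/w2.png',i[:,:,::-1])
```

```text
11.025 [ 0.57815041 -0.0385509   0.22050881] [ 1.79996837e+02 -3.24582475e-02  9.84775112e+01]
```

View pics/w2.png

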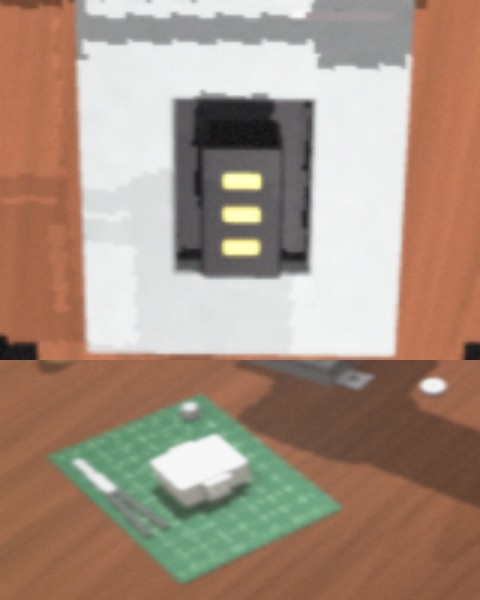

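The cover stands upright mid-mat, clear of the snips and thimble. The pack top is at cols 307.7–333.7 and rows 169.3–211.7.

Run:
```python
from h import *
c=dict(np.load('w2.npz'));s=readout.read_state()
P=np.array([onz(c,u,v,.078) for u,v in [(307.7,169.3),(333.4,169.3),(333.7,211.7),(307.5,211.7)]]);print(P,np.linalg.norm(P-np.roll(P,1,0),axis=1))
A=R.from_quat(s['eef_rot']).as_matrix();Q=P.mean(0);Q[2]=.072;print(Q,A.T@(Q-s['ee_pos']))
```

```text
[[ 0.5642374  -0.02206887  0.078     ]
 [ 0.58612925 -0.01883789  0.078     ]
 [ 0.59236993 -0.05694256  0.078     ]
 [ 0.56920402 -0.06036145  0.078     ]] [0.03861332 0.02212899 0.03861233 0.02341684]
[ 0.57798515 -0.03955269  0.072     ] [-0.00162345 -0.00033653  0.1485353 ]
```

Emit:
step_arm(
  deltas=[
    [[0,0,0,-0.001,0,0.05,55],[0,0,0,-0.001,0,0.1,50],[0,0,0,-0.001,0,0.135,50],[0,0,0,-0.001,0,0.148,50],[0,0,0,-0.001,0,0.148,50],[0,0,0,-0.001,0,0.148,40],[0,0,0,-0.001,0,0.148,30],[0,0,0,-0.001,0,0.148,10],[0,0,0,-0.001,0,0.148,10],[0,0,0,-0.001,0,0.148,10]],
  ],
  squeeze=12,
)

```text
time: 12.38
ee_pos: [0.5781, -0.041, 0.0732]
eef_rot: [0.653, 0.757, -0.001, -0.0]
ft_force: [-5.1, -0.6, 6.9]
width: 0.0236
grip_force: 11.9
```

Emit:
step_arm(
  deltas=[
    [[0,0,0,0,0,0,10],[0,0,0,0,0,0,10],[0,0,0,0,0,-0.02,10],[0,0,0,0,0,-0.06,10],[0,0,0,0,0,-0.11,10],[0,0,0,0,0,-0.127,10],[0,0,-0.13,-0.06,-0.015,-0.127,10],[0,0,-0.13,-0.12,-0.03,-0.127,10],[0,0,-0.13,-0.18,-0.045,-0.127,10],[0,0,-0.13,-0.24,-0.06,-0.127,10],[0,0,-0.13,-0.3,-0.075,-0.127,10],[0,0,-0.13,-0.35,-0.09,-0.127,10],[0,0,-0.13,-0.368,-0.095,-0.127,10],[0,0,-0.13,-0.368,-0.095,-0.127,10],[0,0,-0.13,-0.368,-0.095,-0.127,10]],
  ],
  squeeze=40,
)

```text
time: 14.25
ee_pos: [0.5394, -0.4162, 0.1997]
eef_rot: [0.602, 0.799, 0.001, -0.0]
ft_force: [-0.3, 1.6, -1.9]
width: 0.023
grip_force: 39.3
```

Run:
```python
from h import *
s=readout.read_state();print(s['time'],s['ee_pos'],s['width'],R.from_quat(s['eef_rot']).as_euler('xyz',degrees=True))
c=cam('wrist');np.savez('w3.npz',**c)
u,v=proj(c,[.51,-.323,.042]);print(u,v)
cv2.imwrite('pics/w3.png',cv2.resize(c['img'][40:340,120:520,::-1],(800,600),interpolation=cv2.INTER_CUBIC))
```

```text
14.25 [ 0.53939862 -0.41617023  0.19969528] 0.023008814132487773 [ 1.79951621e+02 -5.71190720e-02  1.06022293e+02]
317.55546727708986 72.65535581960233
```

View pics/w3.png

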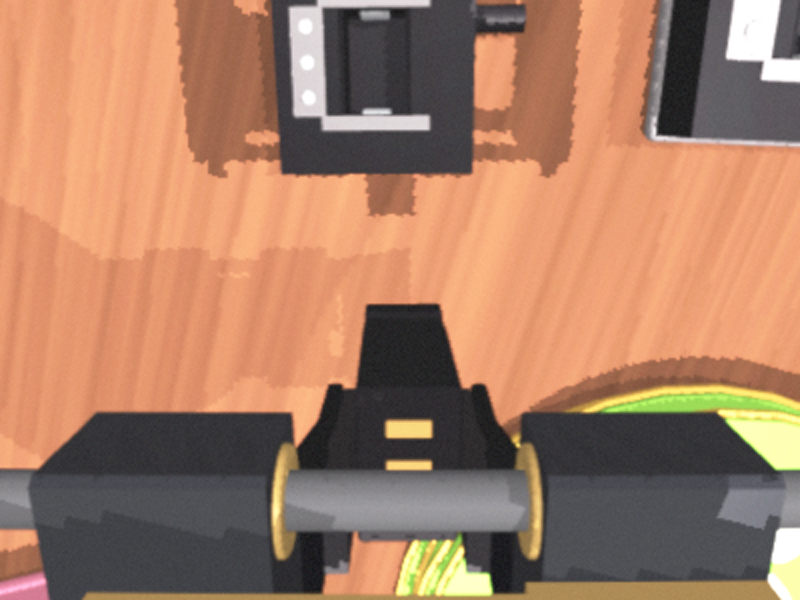

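The pocket appears at crop cols ~345–411 and rows ~12–112, with light catches at (375,14) and (377,111). Its long axis runs along tool x, as wanted. I'll read its edges numerically.

Run:
```python
from h import *
c=dict(np.load('w3.npz'));g=cv2.cvtColor(c['img'],cv2.COLOR_RGB2GRAY).astype(int);s=readout.read_state()
print('row72 avg',list(zip(range(250,362,2),g[66:78,250:362].mean(0).round().astype(int)[::2])))
print('col303-311',list(zip(range(20,135),g[20:135,298:304].mean(1).round().astype(int),g[20:135,304:312].mean(1).round().astype(int))))
A=R.from_quat(s['eef_rot']).as_matrix()
f=lambda u,v,z:(A.T@(onz(c,u,v,z)-s['ee_pos'])).round(4)
print('pack bottom edge',f(303.5,192.5,.1365),f(339.5,192.5,.1365),'top',f(300,233.5,.2045),f(340,233.5,.2045))
print('outline',f(261,126.5,.042),f(355.5,126.5,.042))
```

```text
row72 avg [(250, np.int64(110)), (252, np.int64(98)), (254, np.int64(96)), (256, np.int64(93)), (258, np.int64(62)), (260, np.int64(59)), (262, np.int64(60)), (264, np.int64(71)), (266, np.int64(206)), (268, np.int64(216)), (270, np.int64(226)), (272, np.int64(240)), (274, np.int64(240)), (276, np.int64(232)), (278, np.int64(218)), (280, np.int64(218)), (282, np.int64(121)), (284, np.int64(63)), (286, np.int64(63)), (288, np.int64(63)), (290, np.int64(52)), (292, np.int64(40)), (294, np.int64(47)), (296, np.int64(65)), (298, np.int64(65)), (300, np.int64(65)), (302, np.int64(66)), (304, np.int64(67)), (306, np.int64(66)), (308, np.int64(66)), (310, np.int64(67)), (312, np.int64(62)), (314, np.int64(55)), (316, np.int64(54)), (318, np.int64(55)), (320, np.int64(53)), (322, np.int64(53)), (324, np.int64(49)), (326, np.int64(65)), (328, np.int64(66)), (330, np.int64(65)), (332, np.int64(65)), (334, np.int64(67)), (336, np.int64(66)), (338, np.int64(66)), (340, np.int64(67)), (342, np.int64(68)), (344, np.int64(68)), (346, np.int64(68)), (348, np.int64(68)), (350, np.int64(68)), (352, np
[... 3599 characters left out ...]
 np.int64(60)), (121, np.int64(60), np.int64(60)), (122, np.int64(61), np.int64(61)), (123, np.int64(61), np.int64(60)), (124, np.int64(59), np.int64(60)), (125, np.int64(59), np.int64(60)), (126, np.int64(83), np.int64(70)), (127, np.int64(162), np.int64(110)), (128, np.int64(176), np.int64(122)), (129, np.int64(168), np.int64(122)), (130, np.int64(177), np.int64(123)), (131, np.int64(186), np.int64(123)), (132, np.int64(186), np.int64(123)), (133, np.int64(185), np.int64(122)), (134, np.int64(178), np.int64(122))]
pack bottom edge [ 0.0199 -0.0106  0.0633] [0.0198 0.0121 0.0634] top [ 0.0206 -0.0084 -0.0046] [ 0.0205  0.0091 -0.0046]
outline [ 0.0532 -0.0525  0.1578] [0.053  0.0302 0.1579]
```

Run:
```python
from h import *
c=dict(np.load('w3.npz'));s=readout.read_state();A=R.from_quat(s['eef_rot']).as_matrix()
f=lambda u,v,z=.042:(A.T@(onz(c,u,v,z)-s['ee_pos'])).round(4)
print('mouth y',f(289.5,72),f(325.5,72),'outl',f(257.3,72),f(356.7,72))
print('mouth x',f(307,43.3),f(307,97.3),'floor z.012 y',f(294.7,72,.012),f(312,72,.012),f(325,72,.012))
print('bottom edge',f(270,126.3),f(350,126.3))
d=c['img'];g=cv2.cvtColor(d,cv2.COLOR_RGB2GRAY);
print('top rows',[ (v,int(g[v,262:266].mean()),int(g[v,345:352].mean())) for v in range(0,34,1)])
```

```text
mouth y [ 0.0981 -0.0263  0.1579] [0.0981 0.0039 0.1579] outl [ 0.0982 -0.0533  0.1579] [0.098  0.0301 0.1579]
mouth x [ 0.1204 -0.0113  0.1579] [ 0.0776 -0.0119  0.1579] floor z.012 y [ 0.1002 -0.0243  0.1879] [ 0.1001 -0.0083  0.1879] [0.1001 0.0037 0.1879]
bottom edge [ 0.0533 -0.0446  0.1578] [0.0532 0.0254 0.1579]
top rows [(0, 122, 137), (1, 122, 129), (2, 121, 128), (3, 122, 128), (4, 122, 126), (5, 122, 125), (6, 122, 125), (7, 122, 126), (8, 120, 124), (9, 118, 122), (10, 106, 97), (11, 83, 74), (12, 65, 70), (13, 66, 72), (14, 64, 71), (15, 63, 71), (16, 67, 72), (17, 65, 71), (18, 64, 71), (19, 66, 71), (20, 65, 71), (21, 65, 70), (22, 64, 70), (23, 66, 71), (24, 65, 70), (25, 66, 71), (26, 66, 71), (27, 66, 71), (28, 65, 70), (29, 66, 70), (30, 66, 70), (31, 64, 71), (32, 66, 69), (33, 63, 70)]
```

Emit:
step_arm(
  deltas=[
    [[0,0,0,0.05,-0.006,0.02,10],[0,0,0,0.099,-0.012,0.05,10],[0,0,0,0.099,-0.012,0.075,10],[0,0,0,0.099,-0.012,0.075,10],[0,0,0,0.099,-0.012,0.075,10],[0,0,0,0.099,-0.012,0.075,10]],
  ],
)

```text
time: 15.05
ee_pos: [0.5006, -0.3271, 0.1259]
eef_rot: [0.603, 0.798, 0.0, 0.001]
ft_force: [-0.2, -0.4, -1.2]
width: 0.0231
grip_force: 39.6
```

Run:
```python
from h import *
s=readout.read_state();A=R.from_quat(s['eef_rot']).as_matrix()
print(s['ee_pos'],s['ft_force'],R.from_quat(s['eef_rot']).as_euler('xyz',degrees=True),A.T@(np.array([.5006,-.3246,.105])-s['ee_pos']))
```

```text
[ 0.50060858 -0.3271266   0.1258636 ] [-0.17709009 -0.39943233 -1.18686928] [1.79916680e+02 8.43899508e-02 1.05853561e+02] [0.00246357 0.00065163 0.02086096]
```

Emit:
step_arm(
  deltas=[
    [[0,0,0,0.0025,0.0005,0.01,10],[0,0,0,0.0025,0.0005,0.018,10],[0,0,0,0.0025,0.0005,0.022,10],[0,0,0,0.0025,0.0005,0.025,10],[0,0,0,0.0025,0.0005,0.028,10]],
  ],
)

```text
time: 15.68
ee_pos: [0.4996, -0.3245, 0.0965]
eef_rot: [0.603, 0.798, -0.0, 0.0]
ft_force: [0.7, -2.1, 3.6]
width: 0.0234
grip_force: 39.8
```

Emit:
step_arm(
  deltas=[
    [[0,0,0,0,0,0.002,10],[0,0,0,0,0,0.004,10],[0,0,0,0,0,0.006,10],[0,0,0,0,0,0.008,10],[0,0,0,0,0,0.01,10]],
  ],
)

```text
time: 16.3
ee_pos: [0.5001, -0.3243, 0.087]
eef_rot: [0.603, 0.798, 0.0, 0.001]
ft_force: [0.1, -2.3, 2.9]
width: 0.0234
grip_force: 39.8
```

Emit:
step_arm(
  deltas=[
    [[0,0,0,0,0,0.002,10],[0,0,0,0,0,0.004,10],[0,0,0,0,0,0.006,10],[0,0,0,0,0,0.008,10],[0,0,0,0,0,0.01,10]],
  ],
)

```text
time: 16.92
ee_pos: [0.4992, -0.3245, 0.076]
eef_rot: [0.603, 0.798, -0.0, -0.0]
ft_force: [1.9, -4.9, -0.1]
width: 0.023
grip_force: 39.8
```

Emit:
step_arm(
  deltas=[
    [[0,0,0,0,0,0.001,10],[0,0,0,0,0,0.002,10],[0,0,0,0,0,0.003,10],[0,0,0,0,0,0.003,10]],
  ],
)

```text
time: 17.42
ee_pos: [0.4992, -0.3246, 0.075]
eef_rot: [0.603, 0.798, -0.001, 0.0]
ft_force: [-6.2, -2.0, 17.8]
width: 0.0228
grip_force: 39.8
```

Emit:
step_arm(
  deltas=[
    [[0,0,0,0,0,0.001,10],[0,0,0,0,0,0.001,10]],
  ],
)

```text
time: 17.68
ee_pos: [0.4993, -0.3247, 0.0749]
eef_rot: [0.603, 0.798, -0.001, 0.0]
ft_force: [-9.4, 0.5, 27.5]
width: 0.0231
grip_force: 39.8
```

Emit:
step_arm(
  deltas=[
    [[0,0,0,0,0,-0.002,10],[0,0,0,0,0,-0.002,30],[0,0,0,0,0,-0.002,40],[0,0,0,0,0,-0.002,50],[0,0,0,0,0,-0.002,60],[0,0,0,0,0,-0.05,60],[0,0,0,-0.05,0,-0.1,60],[0,0,0,-0.1,0,-0.125,60],[0,0,0,-0.1,0,-0.125,60],[0,0,0,-0.1,0,-0.125,60]],
  ],
)

```text
time: 18.92
ee_pos: [0.5269, -0.4196, 0.1968]
eef_rot: [0.603, 0.798, 0.0, -0.001]
ft_force: [0.0, -0.3, 0.4]
width: 0.0522
grip_force: 0.0
```

Run:
```python
from h import *
s=readout.read_state();print(s['time'],s['ee_pos'],s['ft_force'])
c=cam('wrist');np.savez('w4.npz',**c);a=cam('side')
u,v=map(int,proj(a,[.5,-.325,.05]))
i=np.vstack([c['img'][0:300,:],np.pad(cv2.resize(a['img'][v-40:v+40,u-60:u+60],(450,300)),((0,0),(0,190),(0,0)))])
cv2.imwrite('pics/w4.png',i[:,:,::-1])
```

```text
18.925 [ 0.52688087 -0.4195833   0.19681949] [ 0.04233543 -0.2957351   0.36448581]
```

View pics/w4.png

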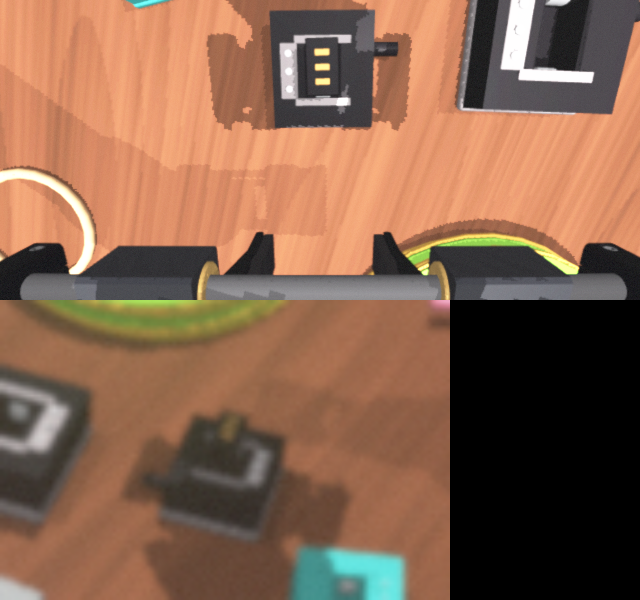

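The pack stands upright in the small charger, its top at roughly cols 306–340 and rows 38–96. I'll check its height from its apparent size.

Run:
```python
from h import *
c=dict(np.load('w4.npz'));g=cv2.cvtColor(c['img'],cv2.COLOR_RGB2GRAY).astype(int)
print('cols',[(u,int(x)) for u,x in zip(range(290,352),g[56:61,290:352].mean(0))])
print('rows',[(v,int(x),int(y)) for v,x,y in zip(range(28,112),g[28:112,308:312].mean(1),g[28:112,332:335].mean(1))])
# contacts: yellow spots
h=cv2.cvtColor(c['img'],cv2.COLOR_RGB2HSV);m=((h[...,1]>90)&(h[...,2]>180)&(h[...,0]>18)&(h[...,0]<35)).astype(np.uint8)
m[:30]=0;m[100:]=0;m[:,:300]=0;m[:,345:]=0
print(cv2.connectedComponentsWithStats(m)[2:])
w=dict(np.load('w2.npz'));h=cv2.cvtColor(w['img'],cv2.COLOR_RGB2HSV);m=((h[...,1]>60)&(h[...,2]>200)&(h[...,0]>18)&(h[...,0]<35)).astype(np.uint8)
m[:165]=0;m[215:]=0;m[:,:305]=0;m[:,336:]=0
n,_,st,ce=cv2.connectedComponentsWithStats(m);print(ce,st[:,4])
P=[onz(w,*x,.078) for x in ce[1:]];print(np.array(P))
```

```text
cols [(290, 216), (291, 210), (292, 198), (293, 180), (294, 171), (295, 167), (296, 143), (297, 82), (298, 55), (299, 52), (300, 52), (301, 52), (302, 54), (303, 52), (304, 44), (305, 43), (306, 51), (307, 60), (308, 63), (309, 63), (310, 64), (311, 62), (312, 64), (313, 64), (314, 65), (315, 68), (316, 68), (317, 69), (318, 68), (319, 68), (320, 67), (321, 68), (322, 67), (323, 68), (324, 67), (325, 67), (326, 68), (327, 67), (328, 68), (329, 67), (330, 67), (331, 67), (332, 67), (333, 67), (334, 66), (335, 66), (336, 66), (337, 60), (338, 46), (339, 44), (340, 51), (341, 61), (342, 66), (343, 64), (344, 66), (345, 65), (346, 66), (347, 67), (348, 66), (349, 64), (350, 66), (351, 65)]
rows [(28, 66, 68), (29, 67, 67), (30, 65, 68), (31, 65, 68), (32, 66, 67), (33, 69, 73), (34, 106, 125), (35, 182, 208), (36, 211, 196), (37, 188, 110), (38, 86, 71), (39, 65, 68), (40, 65, 68), (41, 66, 69), (42, 65, 70), (43, 64, 67), (44, 66, 68), (45, 65, 68), (46, 65, 67), (47, 63, 66), (48, 64, 67), (49, 65, 65), (50, 65, 66), (51, 63, 65), (52, 63, 66), (53, 63, 66), (54, 63, 66), (55, 62, 68),
[... 739 characters left out ...]
107, 62, 60), (108, 61, 61), (109, 60, 63), (110, 59, 61), (111, 61, 61)]
(array([[     0,      0,    640,    400, 255798],
       [   315,     49,     14,      6,     63],
       [   315,     64,     14,      6,     68],
       [   316,     78,     14,      7,     71]], dtype=int32), array([[319.49817434, 199.6046998 ],
       [321.31746032,  51.49206349],
       [321.48529412,  66.52941176],
       [322.56338028,  80.97183099]]))
[[319.49971078 199.50429919]
 [320.15909091 180.22727273]
 [319.97727273 190.93181818]
 [319.98       202.        ]] [255862     44     44     50]
[[ 0.57624111 -0.03008055  0.078     ]
 [ 0.57747111 -0.03966282  0.078     ]
 [ 0.57893449 -0.04973742  0.078     ]]
```

Run:
```python
from h import *
c=dict(np.load('w4.npz'))
for z in (.08,.0875,.095):
    a=onz(c,321.3,51.5,z);b=onz(c,322.6,81,z);d=onz(c,306.5,58,z);e=onz(c,337.5,58,z);m=onz(c,321.5,66.5,z)
    print(z,np.linalg.norm(a-b),np.linalg.norm(d-e),m)
```

```text
0.08 0.020061064956535923 0.02222240536534127 [ 0.50050224 -0.32396107  0.08      ]
0.0875 0.01947695300772176 0.021575362322840134 [ 0.50070319 -0.32455246  0.0875    ]
0.095 0.018892841058907525 0.020928319280339107 [ 0.50090414 -0.32514385  0.095     ]
```

The apparent size puts the pack top at about 0.08 m, so it is home, and its centre agrees with the pocket. I'm handing in.

```bash
python3 -c "
from h import *
print(r.close_job())"
```

```text
the job is handed in; nothing more can be done
None
```

The job is handed in at about 19 s on the robot's clock: the cover stands upright and released in the middle of the mat, and the pack is pushed home in the small black charger. My own measurements agree with that, but the hand-in returned no verdict.

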